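Set a straightedge against two bench pins and weigh it down

TASK

Slide the bright ground steel bar that lies in front of the two upright locating pins across the bench, without lifting it, until its long edge touches both pins at once. Then stand the hold-down weight upright on top of the bar, between the pins and across the middle of the bar's width, so that the bar stays against both pins. Leave the nut, punch, bolt, oil can and dark bar where they are.

Things in the scene. Friction and masses are not known exactly. Their poses are not given: they have to be found in the camera images.
- straightedge: bright ground steel bar, the only bright bar there, 24 mm wide (its x) by 185 mm long (its y) by 8 mm thick, 0.28 kg nominally, lying flat and loose on the bench on the robot's side of the two pins; origin at the centre of its underside. Its long edges lie at x = +/-12 mm and its +x edge faces the pins. It slides freely under a few newtons
- pin_left: upright steel locating pin fixed in the bench, 12 mm diameter, 24 mm tall with a bevelled top; the left one (+y) of the pair as seen from the robot; origin on its axis at bench height. It does not give way. The bar touches a pin when the pin's axis is 18 mm from the bar's centre line
- pin_right: the other, equal pin, 95 to 115 mm from the left one, to its right (-y); origin on its axis at bench height
- weight: hold-down weight, 0.5 kg nominally: a dark steel block 28 mm (its x) by 50 mm (its y) by 40 mm high, with a bail handle on top (a round 10 mm bar along its y, held by two posts at y = +/-19 mm); origin at the centre of its underside, z up. It stands loose on the bench behind and to the left of the pins, the handle turned any way up to about 45 degrees
- weight_handle (a point): middle of the weight's handle bar, on its centre line, 76 mm above the weight's underside; the bar is 10 mm thick, with 31 mm free between it and the block; grasp it from above, fingers either side of the bar (closing along the weight's x)
- dark_bar: bystander: black flat bar, 26 x 165 x 9 mm, lying to the right near the toolbox; origin at the centre of its underside
- nut: bystander: dark hexagon nut, 24 x 27 x 19 mm, lying on the far side of the pins; origin at the centre of its underside
- punch: bystander: steel punch, 13 mm thick, 112 mm long, lying near the bench's far edge; origin at the centre of its underside
- bolt: bystander: rusty bolt standing on its head, 24 x 27 x 65 mm, at the far side of the bench, behind and to the right of the pins; origin at the centre of its underside
- oil_can: bystander: green oil can with a bent spout, 176 mm tall, to the left behind the press; origin at the centre of its underside
Mind the look-alikes: they are no part of the job. What is shaped like the weight but blue is not meant.

How it is judged:
By the outcome, as a careful person would: the job done as asked, in the order asked, and still so for the second after the job is handed in, with the robot touching nothing.
It also fails if it takes over 56 s, if anything falls off the work surface, if the arm or the gripper's body presses on something with over 40 N, if the wrist force passes 120 N, or if a joint passes its speed limit or range.

ROBOT

A 6-joint arm with a two-finger parallel gripper is mounted at the origin on a cart in front of the work surface, level with it; the furniture and walls round the work are solid. World frame = base frame: x ahead of the robot, y to its left, z up, the work surface at z = 0. Lengths are in m, angles in degrees, forces in N, time in s.
With the tool pointing down it reaches from about 0.375 to 0.75 m from the base axis. Payload 9 kg.
Tool frame: the origin (TCP) lies where the fingers leave the gripper's body, on its centre line; the fingertips stand 73 mm ahead of it and the grasp point (between the pads) lies 54 mm ahead of it (robot.tip_reach is the distance from the TCP to the fingertips, in m); z points along the fingers, y is the direction in which the jaws open and shut (so a half turn about z gives the same grasp; the last joint's range is limited). The gripper opens to 85 mm and grips with 20 to 120 N. Pads are 22 mm wide; open, the fingers measure 114 mm over their backs; the gripper's body (76 mm by 85 mm) begins 54 mm behind the grasp point. The pads swing forward as they close: fully open they stand 13 mm farther back than shut.
Start: joints at [64.704, 5.964, 5.575, 89.605, 0, 77.527], TCP at [0.133, 0.585, 0.304] pointing down, gripper open.
Joint ranges: [-171.21, 171.21], [-48.23, 106.86], [-62.78, 66.21], [-105.2, 120.99], [-86.42, 89.51], [-180, 180]. Speed limits (degrees/s): [127.2, 127.2, 147.25, 180, 180, 180].

INTERFACE

Orientations are given as [roll, pitch, yaw] about the fixed x, y, z axes, in that order (R = Rz(yaw) Ry(pitch) Rx(roll)).
In Python, from plant import robot gives the robot as it stands. Calls block until the motion is done:
- robot.move_pose(position, orientation): joint-space move of the TCP to a pose.
- robot.line_to(position, vel=0.15, rotation=None, guard=None): straight line of the TCP; rotation=None keeps the orientation; vel is the mean speed in m/s. With guard (N) it stops when the force on the tool has changed by that much, and returns True; else False.
- robot.goto_joints(angles): joint-space move.
- robot.set_gripper(opening): finger opening in m; the grip force is fixed at half the most; returns when the fingers have stopped.
- robot.pause(seconds).
- robot.ik(position, orientation): joint angles nearest the present ones, or None.
- robot.observe(): the state.
- robot.grab_frame(name): name is "scene" or "top" or "wrist"; returns the picture (480x640x3 uint8, blue, green, red); there is no depth.
- robot.get_calibration(name): a dict with "vertical_fov" (degrees; the focal length in pixels is half the picture's height over the tangent of half this angle, whatever the lens; pixels are square), "cx", "cy" (the principal point, pixels), "rvec" (rotation vector, rad) and "tvec" (3), from world to camera coordinates, as OpenCV has them. Camera axes: x right, y down, z forward; pixel columns grow to the right and rows downward; lengths in m; the calibration is good to about 2 mm. A picture is of the moment at which its call begins: read the wrist's pose just before it. get_calibration takes no time and is no camera call; for the wrist camera it gives the pose at the moment of the call.
A pose or a line that the arm cannot do raises robot.IKError and nothing moves.
- robot.job_done(): hands the job in, once; it reports no verdict.
The state is a dict: "time": time; "q": joint angles; "qvel": joint speeds; "joint_torque": joint torques, N m; "tool_pos": TCP position; "tcp_rot": TCP orientation; "ft_force": force on the tool from outside, world axes, zero at the start; "torque": the same for the moment, N m; "gripper_width": finger opening in m.
Only numpy, scipy, OpenCV 4.12 (cv2) and the standard library are available. Lean on these libraries where they do the work, as an engineer would, in place of code of your own. Each camera call takes 0.05 s, during which the arm holds its last target.

## Working session

There is one attempt and no reset: what is moved stays moved. The work goes in short steps, each a Python script; the robot and the scene stay as the last script left them, time stands still between calls to the robot, and variables do not carry over. Pictures are saved under pics/ and viewed, and the job is handed in when it is done.

```bash
ls; mkdir -p pics
python3 - <<'E'
from plant import robot
import cv2
for n in("scene","top","wrist"):
    c=robot.get_calibration(n);print(n,c)
    cv2.imwrite(f"pics/{n}0.png",robot.grab_frame(n))
print(robot.observe())
E
```

```text
pics
scene {'vertical_fov': 49.32093893748442, 'cx': 317.4826704310373, 'cy': 237.3093149851965, 'rvec': array([ 1.98073729,  1.26160972, -0.5827959 ]), 'tvec': array([-0.30793559, -0.26662343,  1.32015297])}
top {'vertical_fov': 53.52778718496253, 'cx': 317.9947148913274, 'cy': 240.1485669448447, 'rvec': array([ 2.11268084, -2.13500639,  0.17755661]), 'tvec': array([0.06849092, 0.57770458, 0.80851135])}
wrist {'vertical_fov': 64.35831517125274, 'cx': 315.5723639201256, 'cy': 237.86156587560137, 'rvec': array([-2.26704683, -1.8088775 , -0.26219029]), 'tvec': array([-0.59851997, -0.03785356,  0.38016986])}
{'time': 0.15, 'q': array([ 6.47035422e+01,  5.99180339e+00,  5.53904026e+00,  8.96058153e+01,
       -1.04329128e-03,  7.75279623e+01]), 'qvel': array([ 0.12748304, -0.04475129,  0.15382505, -0.14346795,  0.01301417,
       -0.01754747]), 'joint_torque': array([ 2.72156685e-03, -5.57358241e+01,  5.04006743e+01,  1.26576534e-02,
       -2.47358421e-04,  2.49985641e-05]), 'tool_pos': array([0.13308178, 0.5848703 , 0.30330702]), 'tcp_rot': array([-1.79942579e+02, -1.16321029e-02,  1.67175575e+02]), 'ft_force': array([ 0.02556794,  0.2134696 , -0.26872738]), 'torque': array([0.02780265, 0.00331438, 0.00783243]), 'gripper_width': 0.08562650582423743}
```

View pics/top0.png

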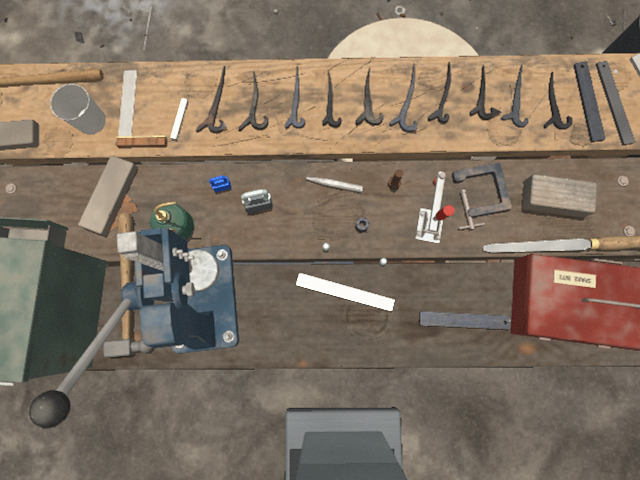

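View pics/scene0.png

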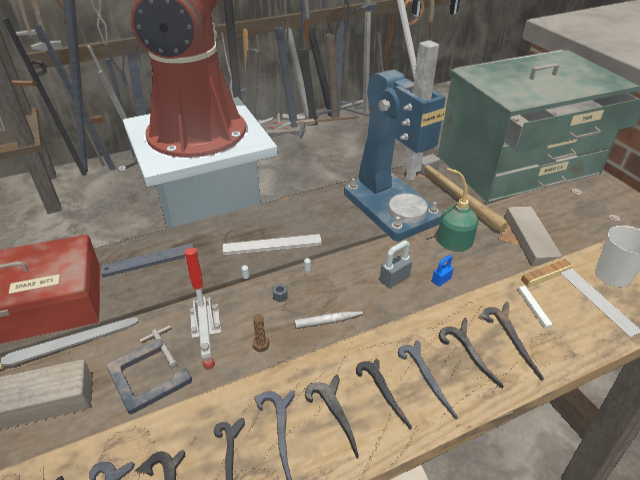

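View pics/wrist0.png

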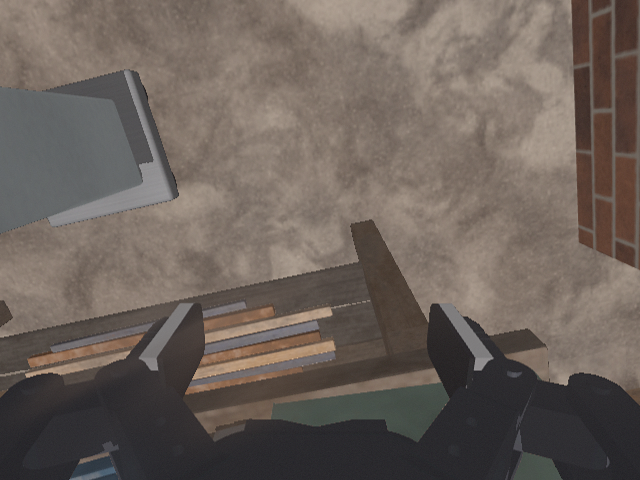

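```bash
cat > h.py <<'E'
import numpy as np,cv2
def KRt(c):
    f=240/np.tan(np.radians(c["vertical_fov"]/2))
    K=np.array([[f,0,c["cx"]],[0,f,c["cy"]],[0,0,1]]);R=cv2.Rodrigues(np.array(c["rvec"]))[0]
    return K,R,np.array(c["tvec"]).ravel()
def unproj(c,uv,z):
    K,R,t=KRt(c);d=R.T@np.linalg.solve(K,[uv[0],uv[1],1]);o=-R.T@t
    return o+d*(z-o[2])/d[2]
def proj(c,p):
    K,R,t=KRt(c);q=K@(R@np.array(p)+t);return q[:2]/q[2]
def crop(img,u0,v0,u1,v1,s,fn):
    cv2.imwrite(fn,cv2.resize(img[v0:v1,u0:u1],None,fx=s,fy=s,interpolation=cv2.INTER_CUBIC))
E
python3 - <<'E'
from h import *
from plant import robot
im=cv2.imread("pics/top0.png");crop(im,205,170,415,320,3.8,"pics/t_c.png")
im=cv2.imread("pics/scene0.png");crop(im,210,220,470,340,3,"pics/s_c.png")
c=robot.get_calibration("top")
for n,uv,z in [("pl",(326,247),.024),("pr",(383,262),.024),("b1",(297,277),.008),("b2",(394,306),.008),("w",(256,201),.04),("press",(190,300),0.2),("oil",(165,217),.17),("pressbase r",(238,345),.02)]:print(n,unproj(c,uv,z).round(3))
c=robot.get_calibration("scene")
print(-KRt(c)[1].T@KRt(c)[2])
# press top heights: scene pix of column top
E
```

```text
pl [0.57  0.048 0.024]
pr [ 0.541 -0.057  0.024]
b1 [0.516 0.103 0.008]
b2 [ 0.461 -0.077  0.008]
w [0.656 0.177 0.04 ]
press [0.465 0.249 0.2  ]
oil [0.597 0.302 0.17 ]
pressbase r [0.393 0.209 0.02 ]
[ 1.19743136 -0.21808105  0.65369338]
```

View pics/t_c.png

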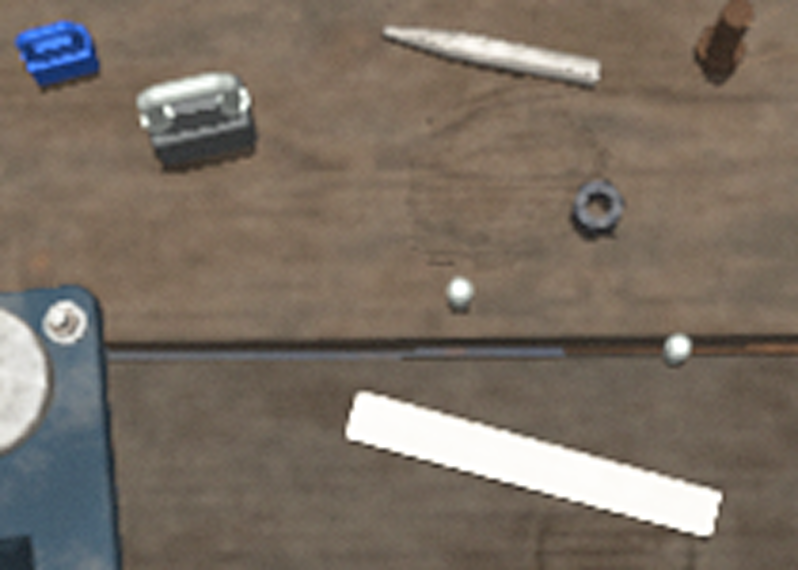

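View pics/s_c.png

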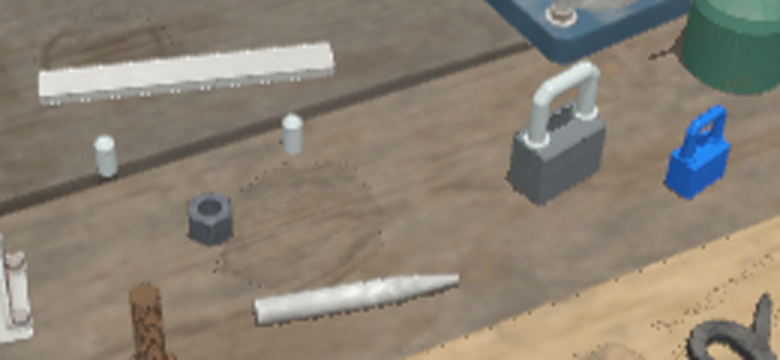

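```bash
cat >> h.py <<'E'
def tri(cs,uvs):
    A=[]
    for c,uv in zip(cs,uvs):
        K,R,t=KRt(c);P=K@np.c_[R,t]
        A+= [uv[0]*P[2]-P[0],uv[1]*P[2]-P[1]]
    A=np.array(A);X=np.linalg.lstsq(A[:,:3],-A[:,3],rcond=None)[0]
    return X,[np.round(proj(c,X)-uv,1) for c,uv in zip(cs,uvs)]
E
python3 - <<'E'
from h import *
from plant import robot
t=robot.get_calibration("top");s=robot.get_calibration("scene")
C=lambda x,y:(x/3.8+205-.4,y/3.8+170-.4)
S=lambda x,y:(x/3+210-.3,y/3+220-.3)
print("press",tri([t,s],[(130,242),(430,44)]))
print("spout",tri([t,s],[(163,215),(462,202)]))
for n,p,z in [("pl",(460,289),.024),("pr",(677,347),.024)]+[("bar",q,.008) for q in [(357,391),(347,437),(712,538),(721,492)]]:print(n,unproj(t,C(*p),z).round(4))
for n,p,z in [("pl",(292,118),.024),("pr",(105,141),.024)]:print(n,unproj(s,S(*p),z).round(4))
print("handle ends",tri([t,s],[C(148,98),S(541,92)]),tri([t,s],[C(240,80),S(590,70)]))
robot.pause
for q in [(.47,0.03,.45),(.62,.15,.40),(.5,.02,.4)]:
  print(q,[None if a is None else np.round(a,1) for a in [robot.ik(q,[180,0,y]) for y in (90,75,105,180,167)]])
E
```

```text
press (array([0.52759796, 0.28432669, 0.35141173]), [array([-3.6, -2.1]), array([-2.5,  0.8])])
spout (array([0.62058215, 0.33494157, 0.09091715]), [array([-1.4, -0.8]), array([-1.3,  0.4])])
pl [0.5728 0.0485 0.024 ]
pr [ 0.543  -0.0567  0.024 ]
bar [0.5249 0.1    0.008 ]
bar [0.5022 0.1049 0.008 ]
bar [ 0.4513 -0.0726  0.008 ]
bar [ 0.4735 -0.0778  0.008 ]
pl [0.5741 0.0517 0.024 ]
pr [ 0.546  -0.0547  0.024 ]
handle ends (array([0.65432244, 0.18341114, 0.06354144]), [array([7.3, 3.2]), array([ 6.9, -1.6])]) (array([0.67083656, 0.1681772 , 0.09135416]), [array([-10.5,  -5.4]), array([-10.4,   1.7])])
(0.47, 0.03, 0.45) [array([-12.3, -11.1,   4.5, 105.7,   0. ,  77.7]), array([-12.3, -11.1,   4.5, 105.7,   0. ,  92.7]), array([-12.3, -11.1,   4.5, 105.7,   0. ,  62.7]), array([-12.3, -11.1,   4.5, 105.7,   0. , -12.3]), array([-12.3, -11.1,   4.5, 105.7,   0. ,   0.7])]
(0.62, 0.15, 0.4) [array([  1.9,  16. ,  26.9, 100.9,   0. ,  91.9]), array([  1.9,  16. ,  26.9, 100.9,   0. , 106.9]), array([  1.9,  16. ,  26.9, 100.9,   0. ,  76.9]), array([  1.9,  16. ,  26.9, 100.9,   0. ,   1.9]), array([  1.9,  16. ,  26.9, 100.9,   0. ,  14.9])]
(0.5, 0.02, 0.4) [array([-12.7,  -8.7,   1.2,  99.9,   0. ,  77.3]), array([-12.7,  -8.7,   1.2,  99.9,   0. ,  92.3]), array([-12.7,  -8.7,   1.2,  99.9,   0. ,  62.3]), array([-12.7,  -8.7,   1.2,  99.9,   0. , -12.7]), array([-12.7,  -8.7,   1.2,  99.9,   0. ,   0.3])]
```

Run:
```python
from h import *
from plant import robot
import numpy as np
o=robot.observe();c=robot.get_calibration("wrist");K,R,t=KRt(c)
cam=-R.T@t;y=np.radians(167.18)
from scipy.spatial.transform import Rotation as Ro
T=Ro.from_euler('xyz',o["tcp_rot"],degrees=True).as_matrix()
print("cam in tool",T.T@(cam-o["tool_pos"]),"\naxis z cam in tool",T.T@R[2])
print(robot.ik([.133,.585,.5],[180,0,167]))
print(robot.ik([.48,.013,.42],[180,0,164]))
q=robot.ik([.133,.585,.5],[180,0,167])
```

```text
cam in tool [ 0.07269897 -0.0002034  -0.07000998] 
axis z cam in tool [-0.28771973 -0.00184045  0.95771288]
[ 64.71578482  15.95083968  38.01635181 112.06551213   0.
  77.71578482]
[-14.10699625 -11.22426151   1.15349625 102.37775776   0.
   1.89300375]
```

Run:
```python
from h import *
from plant import robot
robot.line_to([.133,.585,.5],vel=.25)
robot.goto_joints([-12,16,38,112,0,4])
o=robot.observe();print(o["time"],o["tool_pos"],o["tcp_rot"])
robot.move_pose([.46,.02,.36],[180,0,164])
o=robot.observe();print(o["time"],o["tool_pos"],o["tcp_rot"],o["ft_force"])
robot.pause(.2)
import json
c=robot.get_calibration("wrist");np.save("wc1.npy",c,allow_pickle=True)
cv2.imwrite("pics/w1.png",robot.grab_frame("wrist"))
```

```text
3.7167 [0.60040002 0.00573455 0.49951139] [1.79987151e+02 1.08918113e-02 1.64066341e+02]
4.6833 [0.46052666 0.02004281 0.36094072] [1.79994167e+02 8.83676795e-02 1.64014356e+02] [-0.74769593  0.79009698  0.59854107]
```

View pics/w1.png

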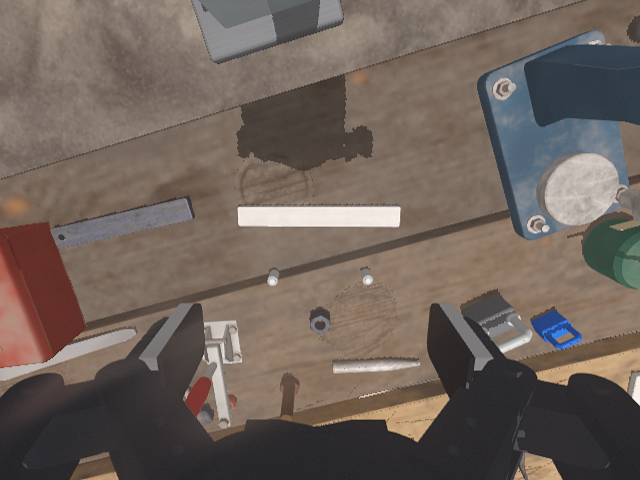

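Run:
```python
from h import *
im=cv2.imread("pics/w1.png");crop(im,225,195,415,295,4.2,"pics/w1c.png");crop(im,440,270,600,370,5,"pics/w1w.png")
```

```text
(no output)
```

View pics/w1c.png

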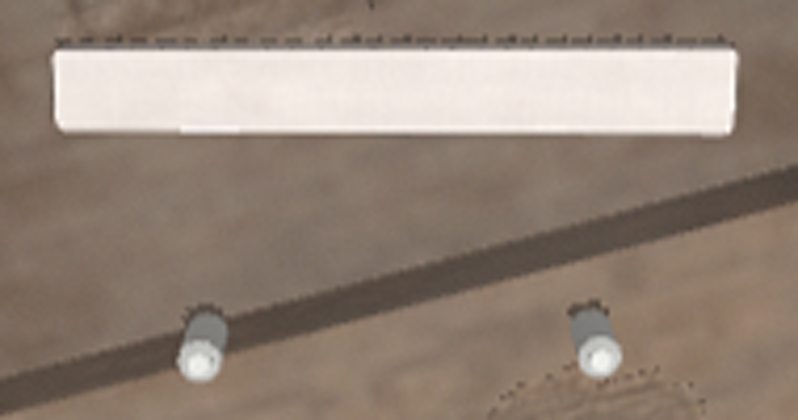

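View pics/w1w.png

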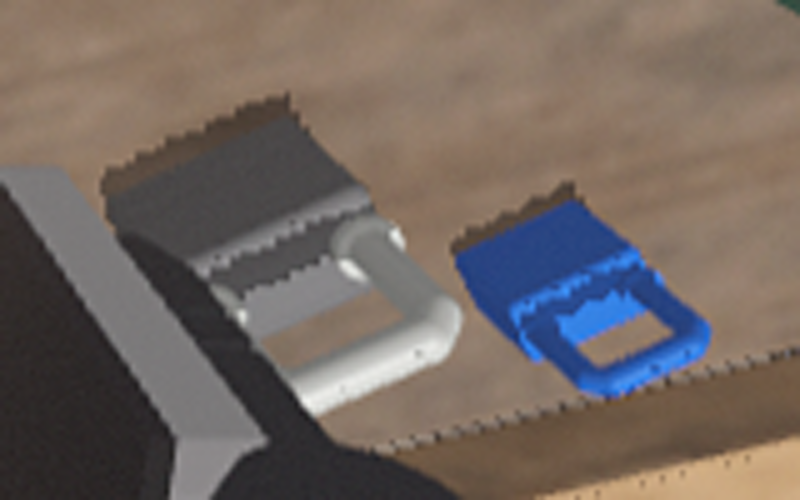

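Run:
```python
from h import *
c=np.load("wc1.npy",allow_pickle=True).item()
C=lambda x,y:(x/4.2+225-.4,y/4.2+195-.4)
P={}
for n,p,z in [("pl",(599,358),.023),("pr",(200,361),.023),("A",(53,50),.008),("B",(737,50),.008),("C",(733,134),.008),("D",(58,130),.008)]:
    P[n]=unproj(c,C(*p),z);print(n,P[n].round(4))
print("bar ctr",sum(P[k] for k in "ABCD")/4)
d=P["B"]-P["A"];print("bar ang",np.degrees(np.arctan2(d[0],d[1])),np.linalg.norm(d), np.linalg.norm(P["A"]-P["D"]))
d=P["pl"]-P["pr"];print("pins ang",np.degrees(np.arctan2(d[0],d[1])),np.linalg.norm(d))
```

```text
pl [0.5738 0.0484 0.023 ]
pr [ 0.5444 -0.0573  0.023 ]
A [ 0.4531 -0.0711  0.008 ]
B [0.5038 0.1057 0.008 ]
C [0.5264 0.0997 0.008 ]
D [ 0.4745 -0.0772  0.008 ]
bar ctr [0.48946013 0.01428716 0.008     ]
bar ang 16.008081340457313 0.18393424189088553 0.022261909797322083
pins ang 15.521158536919136 0.10972557418187749
```

Run:
```python
from h import *
from plant import robot
print(robot.tip_reach)
n=np.array([.9632,-.2689,0]);s=np.array([.4890,.0140,0])-.034*n
rot=[180,0,164.4]
robot.move_pose(s+[0,0,.12],rot)
hit=robot.line_to(s+[0,0,.066],vel=.06,guard=6)
o=robot.observe();print(hit,o["time"],o["tool_pos"],o["ft_force"])
cv2.imwrite("pics/w2.png",robot.grab_frame("wrist"));cv2.imwrite("pics/s2.png",robot.grab_frame("scene"))
```

```text
0.0726
False 6.9333 [0.45655409 0.02306899 0.06640383] [0.33105775 0.30979532 0.35673579]
```

View pics/w2.png

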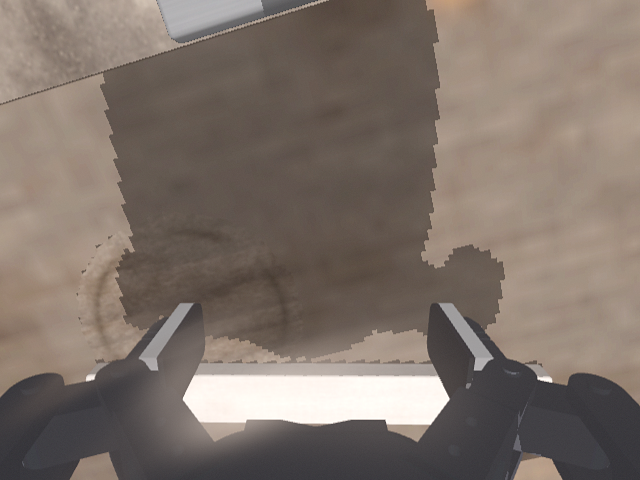

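View pics/s2.png

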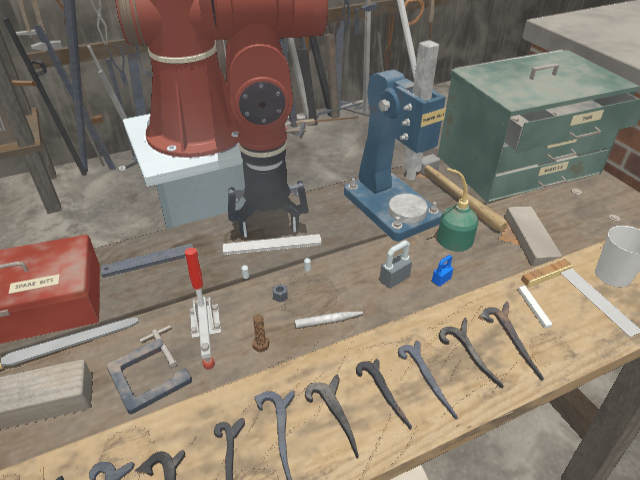

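```bash
python3 - <<'E'
from h import *
from plant import robot
n=np.array([.9632,-.2689,0]);s=np.array([.4890,.0140,0])-.034*n
hit=robot.line_to(s+[0,0,.0622],vel=.03,guard=5)
o=robot.observe();print(hit,o["tool_pos"],o["ft_force"])
hit=robot.line_to(s+.069*n+[0,0,.0622],vel=.03,guard=9)
o=robot.observe();print(hit,o["time"],o["tool_pos"],(o["tool_pos"]-s)@n,o["ft_force"],o["torque"],o["tcp_rot"])
robot.pause(.3)
o=robot.observe();print(o["ft_force"],o["tool_pos"])
cv2.imwrite("pics/t3.png",robot.grab_frame("top"));cv2.imwrite("pics/s3.png",robot.grab_frame("scene"))
E
python3 -c "
from h import *
crop(cv2.imread('pics/s3.png'),200,190,400,320,4,'pics/s3c.png')"
```

```text
False [0.45607745 0.02318492 0.0619751 ] [-0.1570194   0.04856409  0.62474915]
True 9.3333 [0.51944939 0.0055095  0.06156306] 0.06561403463145292 [-0.30479325 -0.11140243 -0.40496613] [-2.15700770e-02  1.52310929e-05 -4.12886551e-02] [-179.99440026   -0.18720158  164.42165546]
[ 1.42243542 -0.13192786  0.7880877 ] [0.51897653 0.00561173 0.06104732]
```

View pics/s3c.png

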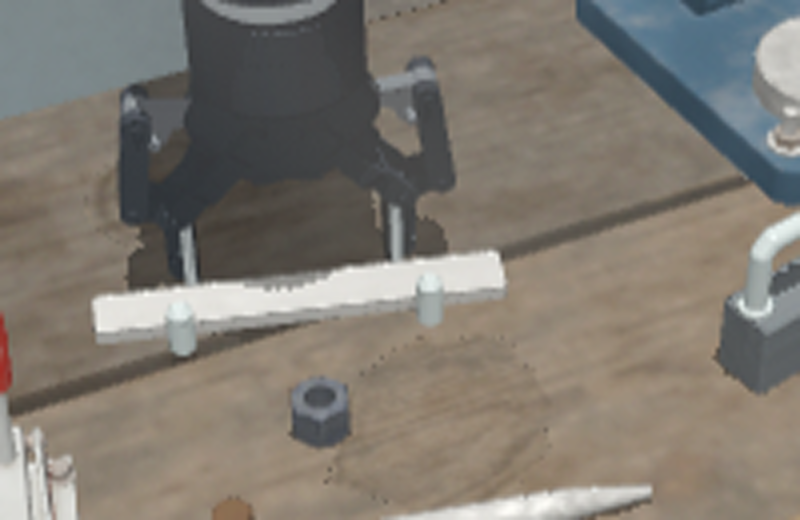

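Run:
```python
from h import *
from plant import robot
n=np.array([.9632,-.2689,0]);s=np.array([.4890,.0140,0])-.034*n
for k in range(2):
    o=robot.observe();p=o["tool_pos"];p[2]=.0622
    hit=robot.line_to(p+.005*n,vel=.01,guard=8)
    o=robot.observe();print(hit,o["time"],o["tool_pos"],(o["tool_pos"]-s)@n,o["ft_force"],o["torque"])
robot.pause(.1)
o=robot.observe();print(o["ft_force"],o["torque"])
cv2.imwrite("pics/s4.png",robot.grab_frame("scene"))
# retreat
p=o["tool_pos"];robot.line_to(p-.012*n,vel=.04);
p=p-.012*n
robot.line_to([p[0],p[1],.12],vel=.15)
robot.move_pose([.47,.02,.30],[180,0,164.4])
robot.pause(.2)
c=robot.get_calibration("wrist");np.save("wc5.npy",c,allow_pickle=True)
im=robot.grab_frame("wrist");cv2.imwrite("pics/w5.png",im)
print(robot.observe()["time"])
```

```text
True 10.0833 [0.51967718 0.00545423 0.06067852] 0.06584831143736665 [-0.12905556  0.06426402 -0.50994492] [0.0199299  0.02486115 0.01640856]
True 10.45 [0.51991746 0.00540737 0.06004531] 0.06609234824909505 [-1.04662064  0.11815821 -0.91755641] [-0.02154184 -0.0621349  -0.00848355]
[ 0.29784975 -0.23628948  0.20870499] [ 0.02430606 -0.00529057 -0.01655938]
12.6167
```

View pics/w5.png

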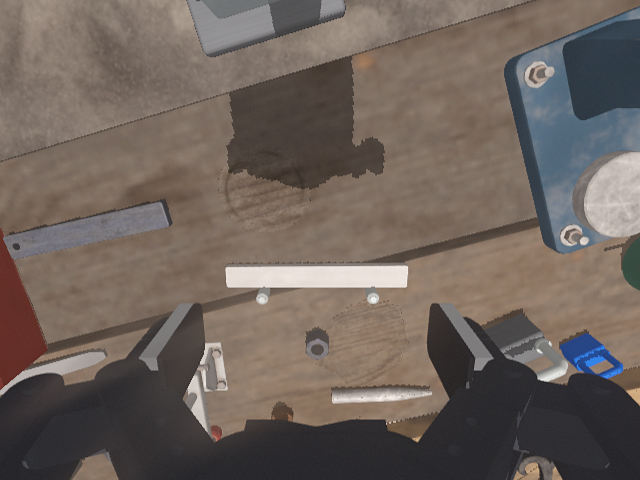

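Run:
```python
from h import *
im=cv2.imread("pics/w5.png");crop(im,215,255,420,315,3.9,"pics/w5c.png");crop(im,245,255,385,315,5.7,"pics/w5d.png")
crop(cv2.imread('pics/s4.png'),210,230,340,290,6,'pics/s4c.png')
```

```text
(no output)
```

View pics/w5c.png

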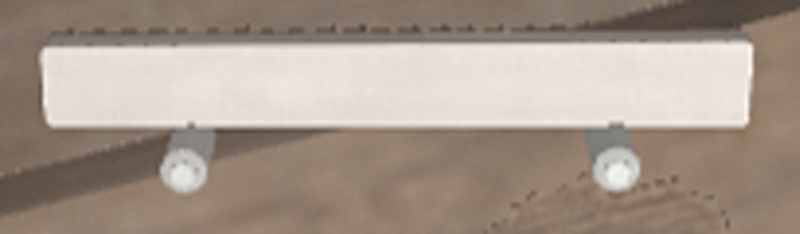

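View pics/s4c.png

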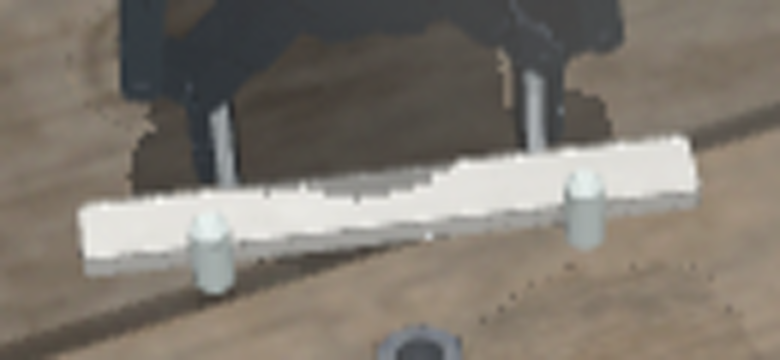

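Run:
```python
from h import *
c=np.load("wc5.npy",allow_pickle=True).item()
C=lambda x,y:(x/3.9+215-.4,y/3.9+255-.4)
u=lambda p,z:unproj(c,C(*p),z)
a,b=u((43,45),.008),u((752,42),.008)
e,f=u((47,128),.008),u((748,127),.008)
pr,pl=u((184,172),.023),u((616,172),.023)
d=(b-a)/np.linalg.norm(b-a);n=np.array([d[1],-d[0],0])
ctr=(a+b+e+f)/4
print(ctr,np.degrees(np.arctan2(d[0],d[1])),np.linalg.norm(b-a),(e-a)@n)
fe=(f-e)/np.linalg.norm(f-e);print("far edge ang",np.degrees(np.arctan2(fe[0],fe[1])))
for p in(pr,pl):print(p,(p-ctr)@n,(p-ctr)@d)
q=pl-pr;print(np.degrees(np.arctan2(q[0],q[1])),np.linalg.norm(q))
```

```text
[ 5.42499820e-01 -3.65465029e-04  8.00000000e-03] 15.337167990071219 0.18311946402063572 0.023276798977950326
far edge ang 15.499848534862767
[ 0.54467551 -0.0572756   0.023     ] 0.01715086548170488 -0.05430787452605683
[0.57417718 0.04849705 0.023     ] 0.017625136450126033 0.05550094542643784
15.584630405940445 0.10980984415028953
```

Run:
```python
from h import *
from plant import robot
n=np.array([.9632,-.2689,0]);s=np.array([.4890,.0140,0])-.034*n
rot=[180,0,164.42]
robot.move_pose(s+.056*n+[0,0,.10],rot)
robot.line_to(s+.056*n+[0,0,.0645],vel=.06,guard=6)
o=robot.observe();print(o["time"],o["tool_pos"],(o["tool_pos"]-s)@n,o["ft_force"])
for k in range(2):
    hit=robot.line_to(s+.070*n+[0,0,.0645],vel=.012,guard=14)
    o=robot.observe();print(hit,o["time"],o["tool_pos"],(o["tool_pos"]-s)@n,o["ft_force"],o["torque"])
p=s+.05*n
robot.line_to([p[0],p[1],.0645],vel=.05)
robot.line_to([p[0],p[1],.12],vel=.2)
robot.move_pose([.55,.10,.36],[180,0,120])
robot.pause(.15)
c=robot.get_calibration("wrist");np.save("wc6.npy",c,allow_pickle=True)
im=robot.grab_frame("wrist");cv2.imwrite("pics/w6.png",im)
print(robot.observe()["time"])
```

```text
14.1917 [0.51022281 0.0080721  0.06453445] 0.05603791437662162 [ 0.00603463 -1.17581074 -0.40929171]
True 15.125 [0.51972822 0.00550662 0.06358151] 0.06588337857518917 [-0.9440067   0.29439666  0.88559742] [0.05181737 0.03252438 0.00456833]
True 15.4667 [0.52008203 0.00545998 0.06283569] 0.06623670791423805 [-0.47351768  0.44897948  0.50854228] [0.01363464 0.05157818 0.01718843]
17.5833
```

View pics/w6.png

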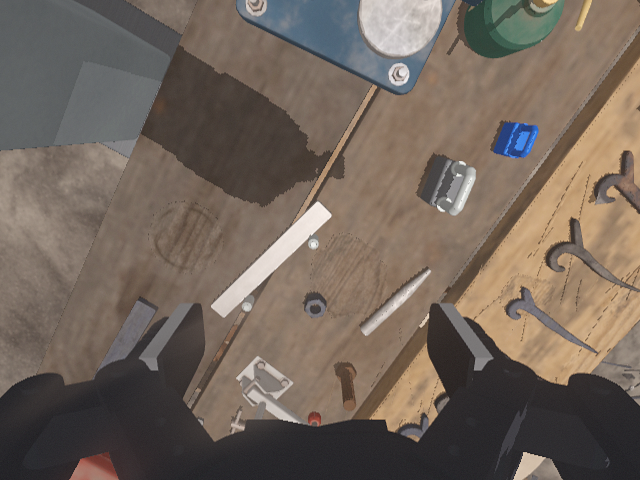

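Run:
```python
from h import *
im=cv2.imread("pics/w6.png");crop(im,410,110,550,225,5.5,"pics/w6c.png")
```

```text
(no output)
```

View pics/w6c.png

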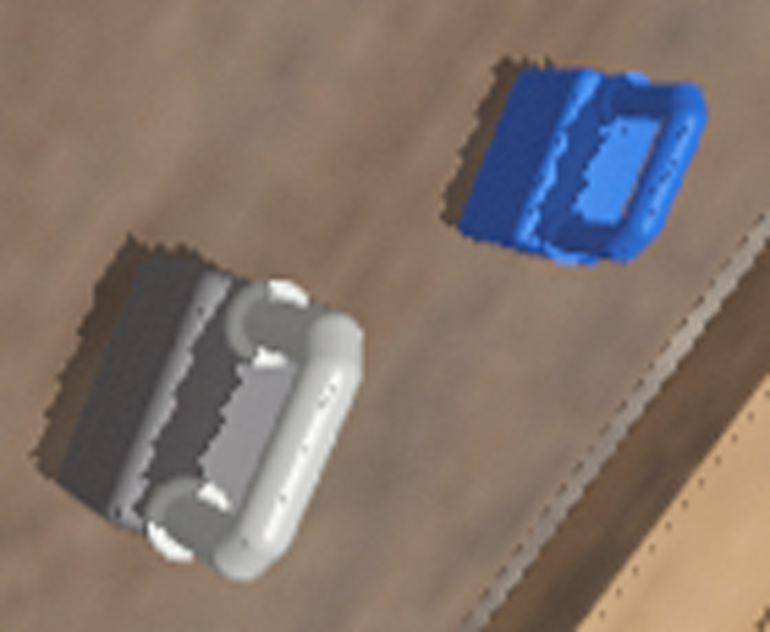

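Run:
```python
from h import *
from plant import robot
c=np.load("wc6.npy",allow_pickle=True).item()
C=lambda x,y:(x/5.5+410-.4,y/5.5+110-.4)
u=lambda p,z:unproj(c,C(*p),z)
def show(n,a,b,z):
    A,B=u(a,z),u(b,z);d=A-B
    print(n,A.round(4),B.round(4),((A+B)/2).round(4),np.linalg.norm(d).round(4),np.degrees(np.arctan2(d[0],d[1])).round(1))
show("handle",(343,318),(240,575),.076)
show("handle axis",(338,340),(245,555),.076)
show("block bottom near",(138,265),(62,480),.0)
show("block top near",(212,270),(115,520),.04)
# inspect reprojection hypothesis
T=robot.get_calibration("top");print("top handle mid",unproj(T,((194)/3.8+204.6,89/3.8+169.6),.076))
```

```text
handle [0.6555 0.2    0.076 ] [0.6665 0.1558 0.076 ] [0.661  0.1779 0.076 ] 0.0455 -14.0
handle axis [0.657  0.1966 0.076 ] [0.6651 0.1591 0.076 ] [0.661  0.1779 0.076 ] 0.0384 -12.3
block bottom near [0.6442 0.196  0.    ] [0.6558 0.1524 0.    ] [0.65   0.1742 0.    ] 0.0451 -14.9
block top near [0.6442 0.1989 0.04  ] [0.6555 0.152  0.04  ] [0.6499 0.1754 0.04  ] 0.0482 -13.6
top handle mid [0.66104519 0.1729811  0.076     ]
```

Run:
```python
from h import *
from plant import robot
print(robot.ik([.661,.178,.13],[180,0,-76.5]),robot.ik([.56,0,.14],[180,0,-105.5]))
robot.move_pose([.661,.178,.24],[180,0,-76.5])
robot.set_gripper(.05)
robot.line_to([.661,.178,.175],vel=.15)
robot.pause(.15)
o=robot.observe();print(o["time"],o["tool_pos"],o["tcp_rot"],o["gripper_width"])
c=robot.get_calibration("wrist");np.save("wc7.npy",c,allow_pickle=True)
im=robot.grab_frame("wrist");cv2.imwrite("pics/w7.png",im);cv2.imwrite("pics/s7.png",robot.grab_frame("scene"))
crop(cv2.imread('pics/s7.png'),320,150,500,300,4,'pics/s7c.png')
```

```text
[  4.15836544  22.76259235   6.78922397  74.02663162   0.
 -99.34163456] [-13.38119231   1.1107595  -16.58043584  72.30880466   0.
 -87.88119231]
21.075 [0.66176936 0.17808633 0.17676046] [-1.79860966e+02 -2.30431625e-02 -7.64966353e+01] 0.049845263188193205
```

View pics/w7.png

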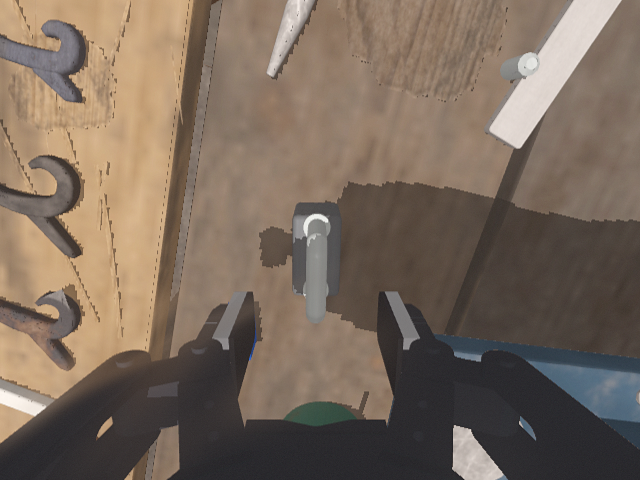

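View pics/s7c.png

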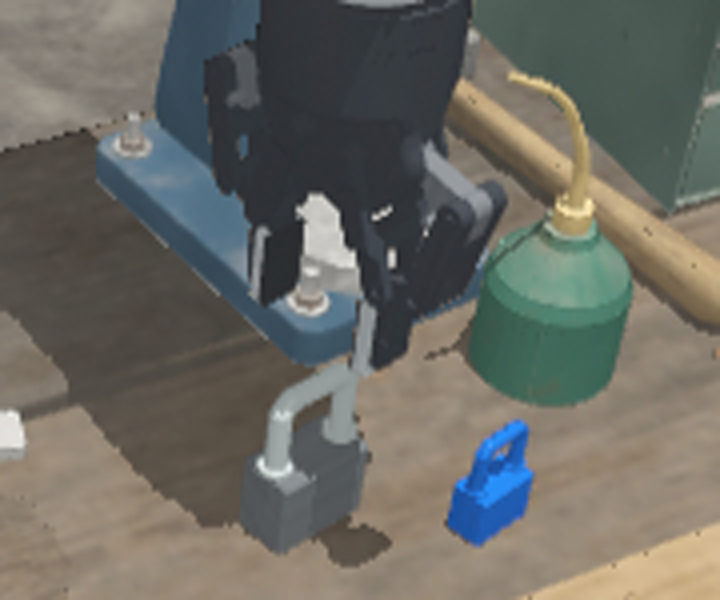

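Run:
```python
from h import *
crop(cv2.imread('pics/w7.png'),260,190,380,335,4,'pics/w7c.png')
```

```text
(no output)
```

View pics/w7c.png

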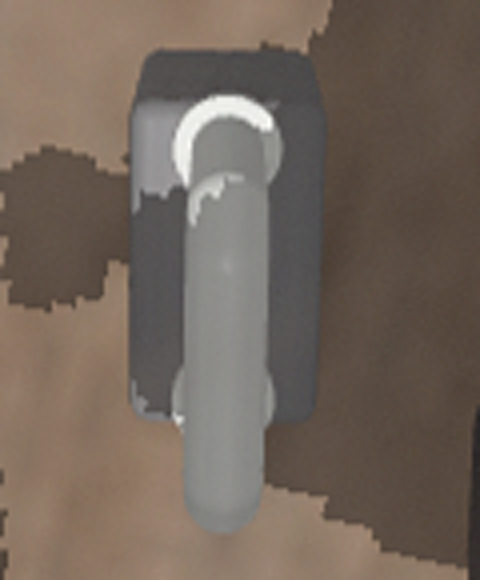

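Run:
```python
from h import *
c=np.load("wc7.npy",allow_pickle=True).item()
u=lambda p,z:unproj(c,(p[0]/4+260-.4,p[1]/4+190-.4),z)
def show(n,a,b,z):
    A,B=u(a,z),u(b,z);d=A-B
    print(n,((A+B)/2).round(4),np.linalg.norm(d).round(4),np.degrees(np.arctan2(d[0],d[1])).round(1))
show("handle",(224,530),(229,175),.076)
show("axis",(224,490),(228,215),.076)
show("left top edge",(130,418),(133,100),.04)
show("right",(316,418),(325,100),.04)
```

```text
handle [0.6625 0.1763 0.076 ] 0.0462 -12.8
axis [0.6626 0.176  0.076 ] 0.0357 -12.7
left top edge [0.6756 0.18   0.04  ] 0.0482 -12.0
right [0.6493 0.1736 0.04  ] 0.0482 -13.0
```

Run:
```python
from h import *
from plant import robot
hit=robot.line_to([.6622,.1767,.131],vel=.08,rotation=[180,0,-77.4],guard=6)
o=robot.observe();print(hit,o["tool_pos"],o["ft_force"])
robot.set_gripper(0.0)
o=robot.observe();print(o["time"],o["tool_pos"],o["gripper_width"],o["ft_force"])
p=o["tool_pos"]
robot.line_to([p[0],p[1],p[2]+.09],vel=.1)
robot.pause(.15)
o=robot.observe();print(o["time"],o["tool_pos"],o["tcp_rot"],o["gripper_width"],o["ft_force"])
cv2.imwrite("pics/w8.png",robot.grab_frame("wrist"));cv2.imwrite("pics/s8.png",robot.grab_frame("scene"))
crop(cv2.imread('pics/s8.png'),220,130,500,340,2.8,'pics/s8c.png')
```

```text
False [0.66223105 0.17672054 0.13105975] [0.05080373 0.34321328 0.78307256]
22.3333 [0.66249284 0.17671545 0.13172731] 0.007881618552993888 [-0.69852578 -1.27049586  4.20323549]
23.5417 [0.66211262 0.17667939 0.22073587] [ 1.79915415e+02  1.19359250e-02 -7.73988113e+01] 0.00788191619119007 [ 0.37588565 -0.66684159 -4.95317741]
```

View pics/w8.png

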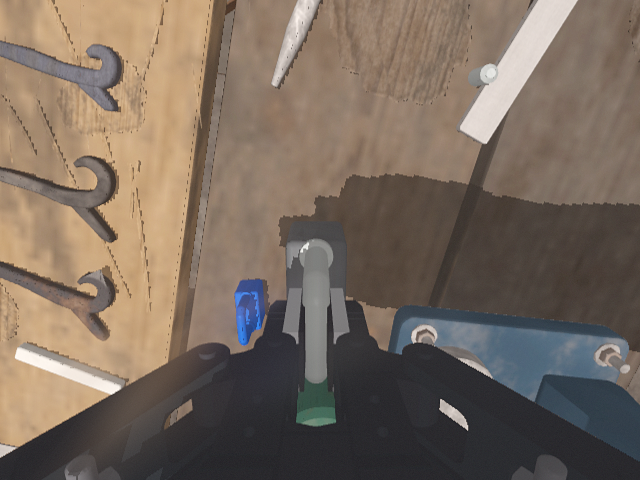

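View pics/s8c.png

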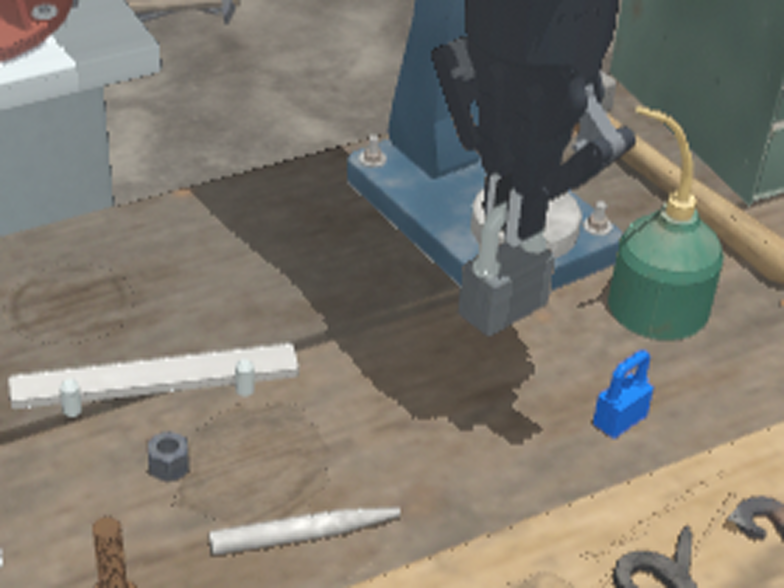

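Run:
```python
from h import *
from plant import robot
robot.line_to([.6,.06,.235],vel=.2)
robot.line_to([.542,.0002,.165],vel=.12,rotation=[180,0,-105.5])
robot.pause(.3)
o=robot.observe();print(o["time"],o["tool_pos"],o["tcp_rot"],o["gripper_width"],o["ft_force"])
c=robot.get_calibration("wrist");np.save("wc9.npy",c,allow_pickle=True)
cv2.imwrite("pics/w9.png",robot.grab_frame("wrist"));cv2.imwrite("pics/s9.png",robot.grab_frame("scene"))
crop(cv2.imread('pics/s9.png'),200,180,350,300,5,'pics/s9c.png')
```

```text
25.8167 [5.42237400e-01 3.59940189e-04 1.65218506e-01] [-1.79978674e+02  3.48756494e-03 -1.05470453e+02] 0.008006115713523462 [-0.34756706 -0.56914217 -5.41384596]
```

View pics/w9.png

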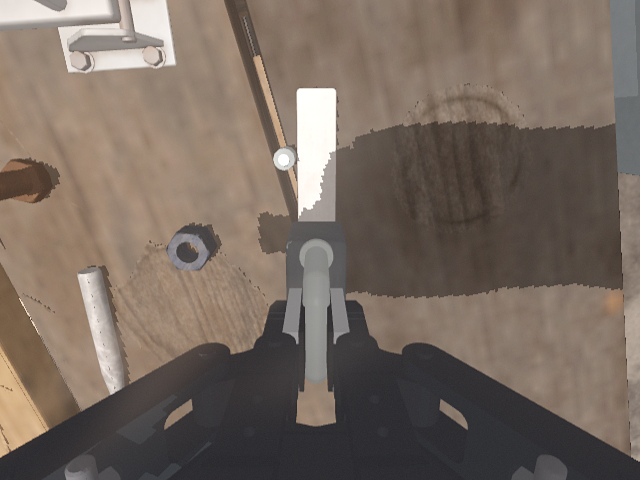

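View pics/s9c.png

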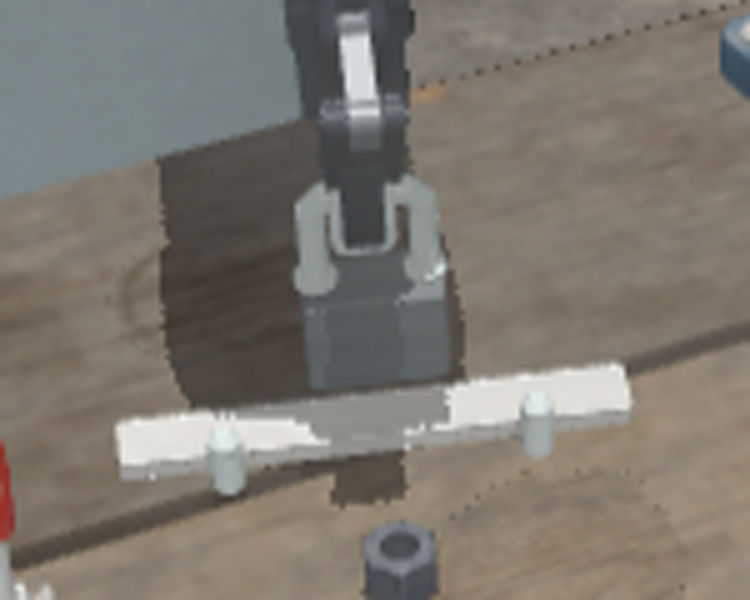

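Run:
```python
from h import *
from plant import robot
robot.line_to([.542,.0002,.146],vel=.06)
robot.pause(.2)
hit=robot.line_to([.542,.0002,.1365],vel=.012,guard=3)
o=robot.observe();print(hit,o["time"],o["tool_pos"],o["tcp_rot"],o["ft_force"])
robot.pause(.2);o=robot.observe();print(o["tool_pos"],o["ft_force"],o["torque"])
cv2.imwrite("pics/s10.png",robot.grab_frame("scene"))
crop(cv2.imread('pics/s10.png'),200,180,350,300,5,'pics/s10c.png')
```

```text
True 27.125 [5.41967076e-01 9.05123613e-05 1.40137648e-01] [-1.79999598e+02 -2.02816432e-02 -1.05504966e+02] [-0.65871883 -1.35156459  5.87988576]
[5.41965702e-01 8.59724640e-05 1.40136045e-01] [ 0.04546042 -0.27987765  6.28066577] [-0.10630179  0.06600858 -0.08913874]
```

View pics/s10c.png

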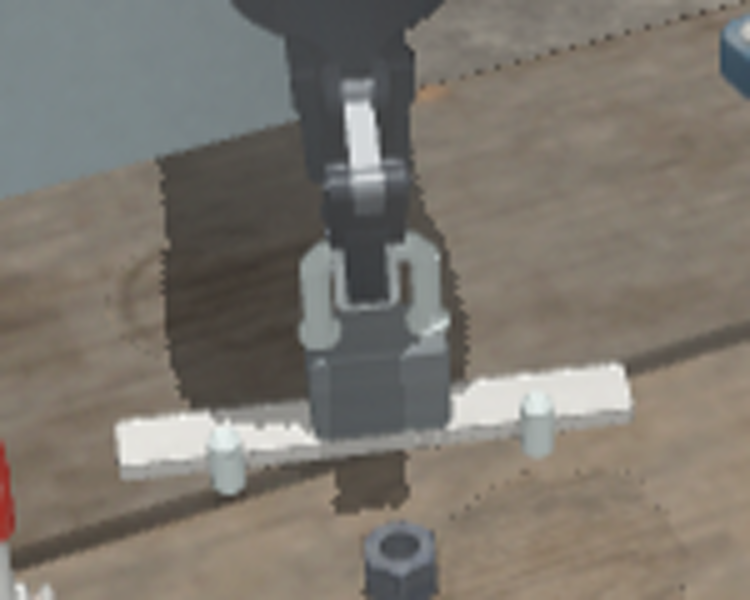

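Run:
```python
from h import *
from plant import robot
robot.set_gripper(.045)
o=robot.observe();print(o["time"],o["tool_pos"],o["ft_force"],o["gripper_width"])
p=o["tool_pos"]
robot.line_to([p[0],p[1],.25],vel=.12)
robot.move_pose([.47,.02,.33],[180,0,-105.5])
o=robot.observe()
robot.move_pose([.45,.02,.32],[180,0,164.4])
robot.pause(.2)
c=robot.get_calibration("wrist");np.save("wc11.npy",c,allow_pickle=True)
im=robot.grab_frame("wrist");cv2.imwrite("pics/w11.png",im);cv2.imwrite("pics/s11.png",robot.grab_frame("scene"))
print(robot.observe()["time"])
crop(im,200,230,440,340,3.3,"pics/w11c.png")
crop(cv2.imread('pics/s11.png'),200,180,350,300,5,'pics/s11c.png')
```

```text
27.8167 [5.40925075e-01 4.41023530e-04 1.38591735e-01] [-0.64105903 -0.39012843 -0.69062229] 0.044671924246691024
31.0917
```

View pics/w11.png

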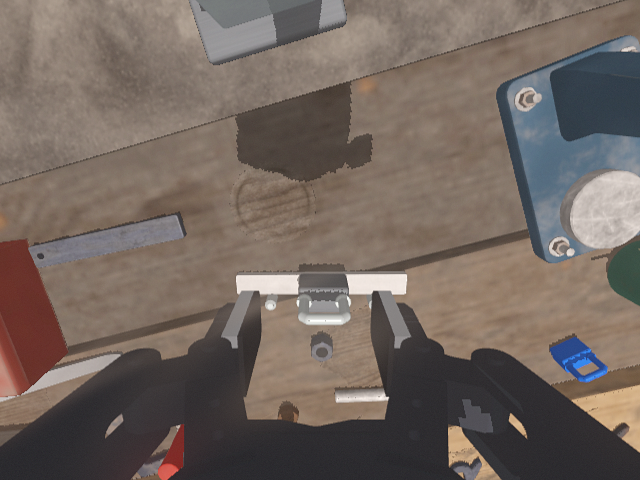

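View pics/s11c.png

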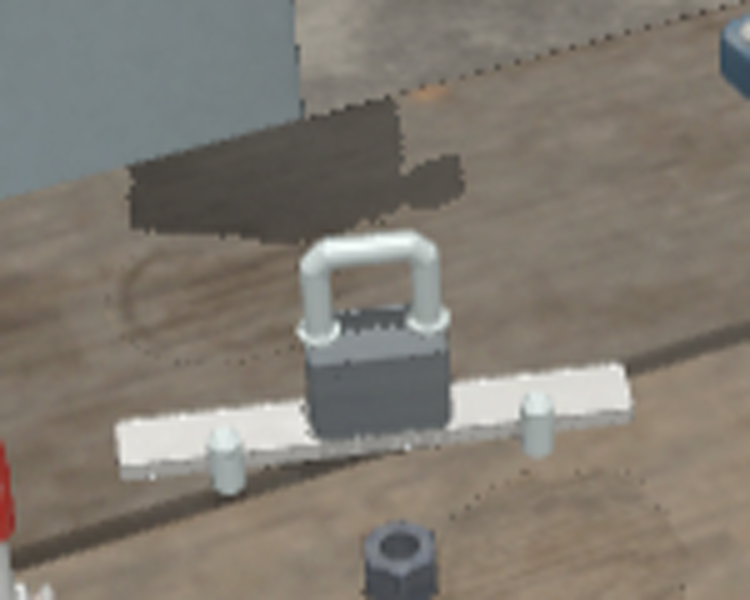

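View pics/w11c.png

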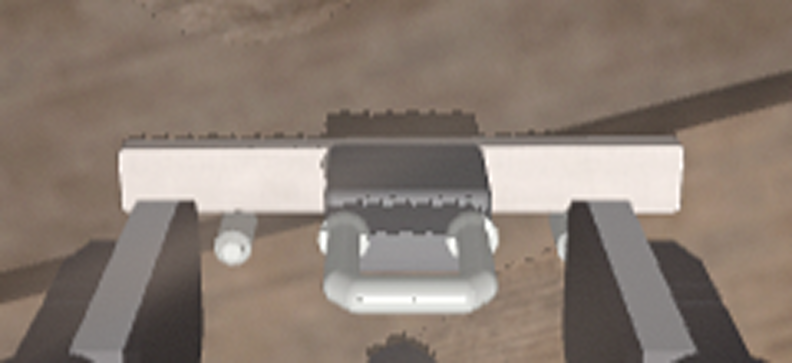

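Run:
```python
from h import *
from plant import robot
robot.move_pose([.61,-.018,.30],[180,0,164.4])
robot.pause(.2)
c=robot.get_calibration("wrist");np.save("wc12.npy",c,allow_pickle=True)
im=robot.grab_frame("wrist");cv2.imwrite("pics/w12.png",im)
print(robot.observe()["time"])
crop(im,205,70,435,190,3.4,"pics/w12c.png")
a=cv2.imread("pics/s4.png");b=cv2.imread("pics/s11.png")
```

```text
32.0417
```

View pics/w12c.png

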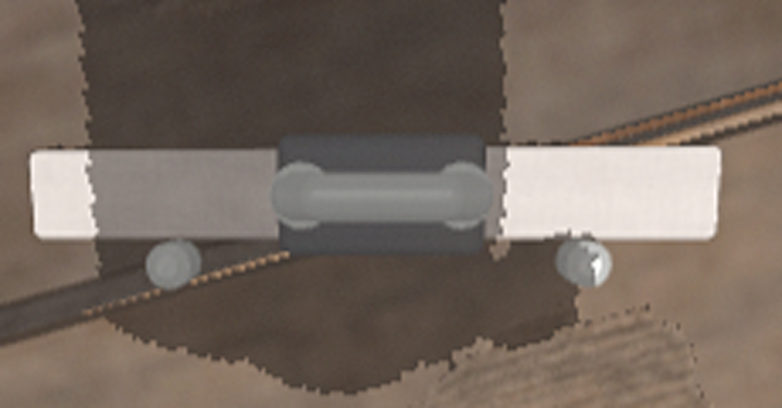

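Run:
```python
from h import *
from plant import robot
c=np.load("wc12.npy",allow_pickle=True).item()
u=lambda p,z:unproj(c,(p[0]/3.4+205-.35,p[1]/3.4+70-.35),z)
a,b,e,f=u((31,151),.008),u((720,147),.008),u((34,239),.008),u((717,239),.008)
pr,pl=u((174,265),.023),u((585,264),.023)
d=(pl-pr)/np.linalg.norm(pl-pr);n=np.array([d[1],-d[0],0]);ctr=(a+b+e+f)/4
w=(u((280,137),.048)+u((486,137),.048)+u((280,253),.048)+u((487,253),.048))/4
print([((p-ctr)@n).round(4) for p in(pr,pl)],"weight off n",(w-ctr)@n,"along",(w-(pl+pr)/2)@d, "far edge",(pr-e)@n,(pl-f)@n)
robot.job_done();print(robot.observe()["time"])
```

```text
[np.float64(0.0175), np.float64(0.0175)] weight off n -0.00010526154745426352 along 0.0009495238875692966 far edge 0.006061629481823631 0.005615911277137101
the job is handed in; nothing more can be done
the job is handed in; nothing more can be done
```

The job is done and handed in: the bright bar lies against both pins, and the dark hold-down weight stands upright on it between them. The clock read 32 s at the last look before hand-in, against the 56 s limit.

- **Sliding the bar:** I pushed it about 54 mm along the bench with the two open fingers on its back edge. Two more slow pushes with a 14 N guard stopped at the same place to within 0.4 mm. The force read just after each stop was only about 1 N, so I relied on the repeated stopping position as the sign of contact.
- **Placing the weight:** I lifted the dark weight by its handle, not the blue look-alike, and set it down across the bar until it touched. During release the gripper shifted about 1 mm, but the pictures from before and after show the bar in the same place.
- **Last check, from above:**
  - The pin axes measure 17.5 mm from the bar's centre line at both pins (18 mm means touching; the camera is good to about 2 mm).
  - The weight is 0.1 mm off the middle of the bar's width and 1 mm off the midpoint between the pins.
- **Other items:** Nothing else looked disturbed in the pictures; I did not measure those items one by one.

None of the last checks failed. An early top-camera reading of the handle was 5 mm off the wrist camera's along the handle; a closer wrist view settled it before the grasp.

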